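# Hold the tile check balance on its mark

### The arm

A 7-joint arm with a two-finger parallel gripper is mounted at the origin on the work surface. World frame = base frame: x ahead of the robot, y to its left, z up, the work surface at z = 0. Lengths are in m, angles in degrees, forces in N, time in s.
With the tool pointing down it reaches from about 0.4 to 0.875 m from the base axis. Payload 4.4 kg.
Tool frame: the origin (TCP) lies midway between the tips of the shut fingers; the grasp point (between the pads) lies 19 mm behind it; z points along the fingers, y is the line along which they close (so a half turn about z gives the same grasp; the last joint's range is limited). The gripper opens to 85 mm and grips with 20 to 120 N. Pads are 22 mm wide; open, the fingers measure 114 mm over their backs; the gripper's body (76 mm by 85 mm) begins 54 mm behind the grasp point. The pads swing forward as they close: fully open they stand 13 mm farther back than shut.
Start: joints at [71.688, 36.005, 2.206, 86.941, -1.547, 57.084, -1.146], TCP at [0.163, -0.629, 0.231] pointing down, gripper open.
Joint ranges: [-175.42, 175.42], [-21.48, 121.26], [-71.46, 75.88], [10.55, 141.38], [-63.04, 243.04], [13.31, 113.54], [-168.57, 168.57]. Speed limits (degrees/s): [147.25, 147.25, 180, 180, 180, 180, 180].

### API

Orientations are given as a 3x3 rotation matrix whose columns are the frame's x, y, z axes.
In Python, from workcell import ctrl gives the robot as it stands.
- The arm moves only by the shell command python3 -m inch 'ROWS' [OPENING] [FORCE]. ROWS is a JSON object of lists of equal length, an entry for each row: "xyz": the shift along the world's x, y, z in m, a list of three; "twist": the turn about the world's z in degrees. In form: {"xyz": [[x, y, z], ...], "twist": [twist, ...]}. A call has 1 to 20 rows; each row shifts and turns the commanded pose from where the row before left it; what a row does not reach is not made up. A row lasts 1/10 s, in which the tool goes at most 50 mm and 8.59 degrees, less where a joint would pass 70% of its speed; a pose out of reach is approached as far as the arm can. A call with a gripper value outside its range is refused whole. OPENING is the opening, from 0 (shut) to 1 (fully open), set as the call begins (- or left out, the last holds). The fingers move at their own pace and stop on an object; FORCE is the grip in N (left out, the last holds). Time passes only in rows, so rows that do not move let the fingers close. It gives the time, the measured TCP pose, the force, the opening and the grip force at its end, in the units of the state.
- ctrl.read_state(): the state, without advancing time (a new reading comes with each control period).
- ctrl.snapshot(name): name is "side" or "top"; returns a dict with "frame" (384x512x3 uint8, red, green, blue), "range_z" (384x512 float32, m along the optical axis (not along the pixel's ray), 0 where there is no reading), "fx", "fy", "cx", "cy" (pixels), "xyz" and "attitude" of the camera in the world. Camera axes: x right, y down, z forward; pixel columns grow to the right and rows downward; lengths in m; the calibration is good to about 2 mm. A picture is of the moment at which its call begins.
- ctrl.close_job(): hands the job in; it is judged then, once.
The state is a dict: "time_s": time; "qpos": joint angles; "joint_vel": joint speeds; "effort": joint torques, N m; "tool_pos": TCP position; "eef_rot": TCP orientation; "wrist_force": force on the tool from outside, world axes, zero at the start; "torque": the same for the moment, N m; "width": finger opening in m; "grip_force": force on a finger pad.
Only numpy, scipy, OpenCV 4.12 (cv2) and the standard library are available. Lean on these libraries where they do the work, as an engineer would, in place of code of your own. Each camera call takes 0.05 s, during which the arm holds its last target. There are 200 camera calls.

### The job

Take the blue knob of the check balance's hand lever and, working only by that knob, raise the beam until its black pointer stands at the red marker; keep it there without a break for six seconds while the reading is taken. Then ease the beam back down, pointer end low, onto the rest it started from and let go of the knob. The beam is top-heavy and must never swing fast or slam; do not touch the beam, its loads or the marker, and leave the other things on the bench alone.

Things in the scene. Friction and masses are not known exactly. Their poses are not given: they have to be found in the camera images.
- stand: Green stand of the check balance, fixed to the bench, base 160 x 560 x 14 mm, turned up to 0.3 rad. Origin: centre of the base's underside. Its x is the axle (away from the robot), y runs along the beam, z up. On its -y side: pointer, tile stack, red marker and white scale plate (85 mm wide, top 235 mm over the bench); on its +y side the brass weight.
- pivot (a point): Axle centre of beam, lever and marker alike, on the stand's z axis 140 mm above the bench; axes as the stand's. The two green cheeks beside it reach 164 mm above the bench.
- beam (a joint): Angle of the balance beam, rad: 0 level, positive = pointer end (-y) up. Stops at -0.25 (starts there, pointer end low on its rubber rest) and +0.25. With its loads it has a moment of inertia of about 0.093 kg m2 about the axle and is top-heavy: gravity drives it away from level with about 0.70 N m per rad. Damping 0.02 N m s, friction 0.003 N m.
- lever (a joint): Hand lever's angle relative to the beam, rad: 0 = square to the beam, positive = knob towards the stand's +y; limits +-0.9. A torsion spring of 0.5 N m/rad (damping 0.03 N m s) ties it to the beam: at value q it pushes the beam with 0.5 q in the positive sense. Let go, it springs back to about 0. Lever 80 g, extra to the beam's figures. Lifting the beam off its rest takes about 0.05 to 0.7.
- knob (a point): Centre of the lever's blue ball knob, 36 mm across, 170 mm from the axle, on a rod 12 mm thick. With a = beam + lever it stands at y = 170 sin a, z = 170 cos a (mm) from the pivot in the stand's frame, x = 0. Best caged loosely from above by fingers on both sides of it along the stand's y, moved along the arc; a few mm of play do no harm.
- pointer_tip (a point): Tip of the black pointer at the beam's -y end, 300 mm from the axle; its height over the pivot is 300 sin(beam) mm.
- mark (a point): Point that the pointer tip must meet: at the inner side of the red marker, 300 mm from the axle, in the stand's plane x = 0. Its height over the pivot is 300 sin(m) mm, m being the beam angle to set, from -0.06 to 0.12 rad. It does not move by itself.
- bar: Aluminium beam bar 30 x 530 x 16 mm, origin at the axle; not to be touched. As the lever reaches it only through the soft spring, a lever held still does not hold the beam: it falls away from balance to one stop or the other, the deviation growing e-fold in about 0.6 to 0.7 s. It must be kept up by constant small corrections.
- tiles: Stack of five white 100 x 100 mm tiles, 44 mm high with its pan, fastened on the beam 220 mm from the axle on the pointer's side; origin: underside of the pan. Nominally 0.8 kg like the brass weight, but up to 8 percent off, which puts an unknown constant torque of up to 0.14 N m on the beam. Not to be touched.
- weight: Brass counterweight, 62 mm across, 54 mm high with its pan, fastened on the beam 220 mm from the axle on the +y side, 0.8 kg; origin: underside of the pan. Not to be touched.
- mug: Steel mug, bystander, 84 mm across, 90 mm high; origin: centre of its underside.
- jar: Amber jar with red cap, bystander, 72 mm across, 110 mm high; origin: centre of its underside.
- bottle: White bottle with blue cap, bystander, 72 mm across, 200 mm high; origin: centre of its underside.

How it is judged (in metres and radians):
On the way:
1. the pointer is kept at the red marker for six seconds (distance between pointer_tip and mark below 0.024 m), for 5.8 s.
At the end, for the whole second after the job is handed in: After the pointer tip was kept within 24 mm (0.08 rad) of the mark for six seconds, the beam lies at rest on its lower stop (below -0.225 rad), the lever is still and released (value of joint beam below -0.225 rad and velocity of joint beam between -0.05 and 0.05 rad/s and velocity of joint lever between -0.1 and 0.1 rad/s); the robot touches nothing.
It fails at once if the beam swings fast or slams (over 0.6 rad/s) (velocity of joint beam above 0.6 rad/s or velocity of joint beam below -0.6 rad/s).
It fails at once if the beam or a load on it is touched (contact force between any of bar, tiles, weight and anything else above 1 N).
It fails at once if the red marker is shifted (distance of mark from where it was at the start of the episode above 0.008 m).
It fails at once if a bystander is disturbed (moved over 30 mm) (distance of any of mug, jar, bottle from where it was at the start of the episode above 0.03 m).
It also fails if it takes over 64 s, if anything falls off the work surface, if the arm or the gripper's body presses on something with over 40 N, if the wrist force passes 120 N, or if a joint passes its speed limit or range.

## Working session

There is one attempt and no reset: what is moved stays moved. The work goes in short steps, Python scripts to look and compute and a shell command to move; the robot and the scene stay as the last step left them, time stands still between calls to the robot, and variables do not carry over. Pictures are saved under pics/ and viewed, at most 10 in all, crops included, and the job is handed in when it is done.

```bash
ls; mkdir -p pics; python3 - <<'E'
from workcell import ctrl
import cv2,numpy as np
for n in("side","top"):
    s=ctrl.snapshot(n); cv2.imwrite(f"pics/{n}0.png",s["frame"][:,:,::-1]); np.savez(f"{n}0.npz",**s)
    print(n,s["fx"],s["fy"],s["cx"],s["cy"],s["xyz"],np.round(s["attitude"],3).tolist())
st=ctrl.read_state();print(st["time_s"],st["tool_pos"],st["eef_rot"],st["width"])
E
```

```text
pics
side 482.07264497669706 482.07264497669706 253.03846577603076 192.4724522593114 [-0.4911463  -0.59834956  1.7386364 ] [[0.485, -0.699, 0.525], [-0.874, -0.386, 0.294], [-0.003, -0.602, -0.799]]
top 351.7268625630436 351.7268625630436 252.34431904548615 189.13969829563828 [ 0.42143778 -0.02212212  1.57859893] [[0.023, -0.995, 0.101], [-1.0, -0.023, 0.001], [0.002, -0.101, -0.995]]
0.1 [ 0.16311037 -0.62863887  0.23049136] [[ 9.67959055e-01  2.51107735e-01 -4.16066747e-04]
 [ 2.51108080e-01 -9.67957695e-01  1.62264155e-03]
 [ 4.72283657e-06 -1.67512831e-03 -9.99998597e-01]] 0.085365145412838
```

View pics/side0.png

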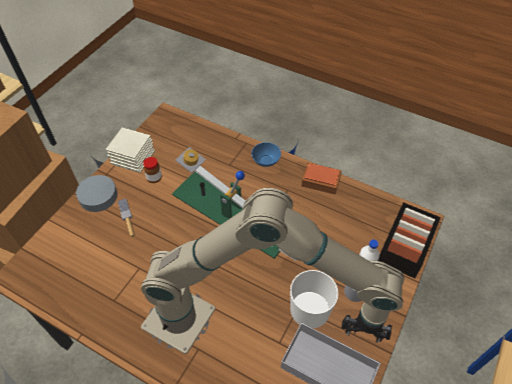

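View pics/top0.png

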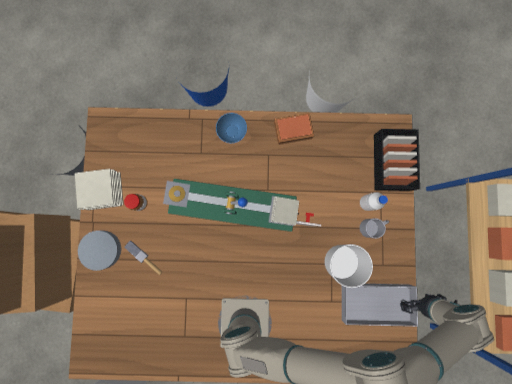

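The side view shows the knob at (240,175), partly hidden by the arm. The top view shows the stand centred near (232,204), knob (243,202), tiles (285,209), red marker (308,216), brass weight (178,195), bottle (375,201), mug (373,228), jar (135,202).

```bash
cat > h.py <<'E'
import numpy as np,cv2
def cloud(s):
    v,u=np.mgrid[:384,:512]; z=s["range_z"]
    p=np.stack([(u-s["cx"])/s["fx"]*z,(v-s["cy"])/s["fy"]*z,z],-1)
    return p@np.asarray(s["attitude"]).T+s["xyz"]
def hsv(s): return cv2.cvtColor(s["frame"],cv2.COLOR_RGB2HSV)
def mask(h,lo,hi,box=None):
    m=cv2.inRange(h,lo,hi)>0
    if box: k=np.zeros_like(m); x0,y0,x1,y1=box; k[y0:y1,x0:x1]=1; m&=k
    return m
E
python3 - <<'E'
from h import *
s=dict(np.load("top0.npz"));P=cloud(s);h=hsv(s)
R=np.asarray(s["attitude"])
def ray(uv,z):
    d=np.c_[(np.array(uv)-[s["cx"],s["cy"]])/s["fx"],np.ones(len(uv))]@R.T
    return s["xyz"]+d*((z-s["xyz"][2])/d[:,2])[:,None]
g=mask(h,(60,60,20),(95,255,200),(150,165,330,250))
v,u=np.nonzero(g); r=cv2.minAreaRect(np.c_[u,v].astype(np.float32));print(r)
c=ray(cv2.boxPoints(r),.014);print(c.round(4))
print("ctr",c.mean(0), [np.linalg.norm(c[i]-c[(i+1)%4]) for i in range(4)])
e=c[1]-c[0]; f=c[2]-c[1]; e=e if np.linalg.norm(e)>np.linalg.norm(f) else f; print("yaw of y axis",np.degrees(np.arctan2(e[1],e[0])))
def rep(n,m,zmin=.05):
    m=m&(P[...,2]>zmin);v,u=np.nonzero(m);q=P[m];print(n,len(q),u.mean().round(1),v.mean().round(1),np.median(q,0).round(4),q.min(0).round(3),q.max(0).round(3))
rep("knob",mask(h,(105,120,60),(130,255,255),(225,185,260,220)))
rep("red",mask(h,(0,150,100),(8,255,255),(290,200,330,240)))
rep("tiles",mask(h,(0,0,170),(180,60,255),(265,190,299,228)))
rep("plate",mask(h,(0,0,170),(180,60,255),(300,218,330,232)))
rep("weight",mask(h,(10,60,80),(30,255,255),(168,183,188,205)),.15)
E
```

```text
((231.87545776367188, 204.39967346191406), (124.45597076416016, 34.88465118408203), 8.392924308776855)
[[ 0.4674  0.3519  0.014 ]
 [ 0.6223  0.3364  0.014 ]
 [ 0.5533 -0.2165  0.014 ]
 [ 0.3998 -0.1956  0.014 ]]
ctr [0.51071018 0.06905528 0.014     ] [np.float64(0.15567121811537024), np.float64(0.5571820941474592), np.float64(0.1549165645614096), np.float64(0.5516561235493135)]
yaw of y axis -97.11551982128104
knob 64 242.0 201.8 [0.5027 0.0147 0.3144] [0.488 0.    0.301] [0.518 0.03  0.325]
red 46 308.5 216.5 [ 0.4627 -0.2488  0.1529] [ 0.442 -0.269  0.144] [ 0.475 -0.24   0.158]
tiles 585 283.7 210.4 [ 0.4838 -0.1513  0.1469] [ 0.421 -0.211  0.098] [ 0.537 -0.022  1.579]
plate 33 309.0 223.5 [ 0.4304 -0.2399  0.2346] [ 0.421 -0.282  0.148] [ 0.438 -0.022  1.579]
weight 178 176.4 193.4 [0.5334 0.2667 0.25  ] [0.505 0.238 0.22 ] [0.564 0.301 0.26 ]
```

```bash
python3 - <<'E'
import cv2
a=cv2.imread("pics/top0.png")[165:245,155:335]; cv2.imwrite("pics/c0.png",cv2.resize(a,None,fx=4.4,fy=4.4,interpolation=cv2.INTER_CUBIC))
E
```

```text
(no output)
```

View pics/c0.png

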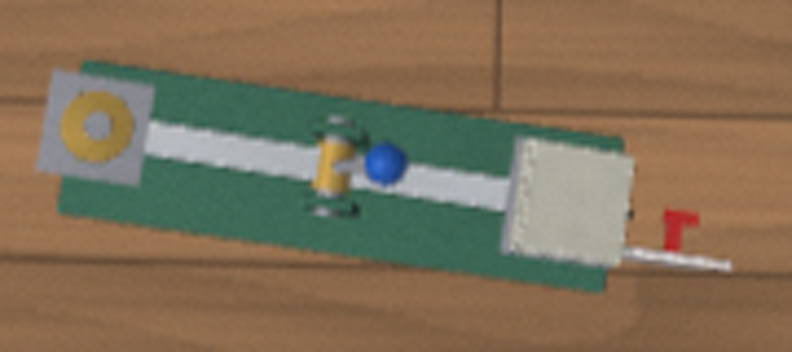

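```bash
cat > m.py <<'E'
from h import *
PIV=np.array([.5105,.068]); Y=np.array([.1253,.9921]); X=np.array([.9921,-.1253])
def stand(P): d=P[...,:2]-PIV; return d@X,d@Y,P[...,2]
def patch(P,y0,rad,zlo,zhi,rmin=0):
    xs,ys,z=stand(P); r=np.maximum(abs(xs),abs(ys-y0)) if rmin==0 else np.hypot(xs,ys-y0)
    m=(r<rad)&(r>=rmin)&(z>zlo)&(z<zhi)
    q=np.c_[xs[m],ys[m]-y0,z[m]]
    if len(q)<15: return len(q),np.nan,np.nan,np.nan
    for _ in range(3):
        c=np.linalg.lstsq(np.c_[np.ones(len(q)),q[:,:2]],q[:,2],rcond=None)[0]
        e=q[:,2]-np.c_[np.ones(len(q)),q[:,:2]]@c; k=abs(e)<2.5*max(np.std(e),.001); q=q[k]
    return len(q),c[0],-c[2],np.std(e)
if __name__=="__main__":
    from workcell import ctrl
    for i in range(3):
        P=cloud(ctrl.snapshot("top"))
        print("tile",patch(P,-.222,.035,.09,.30),"wt",patch(P,.202,.026,.16,.30,.012))
    st=ctrl.read_state();print(st["time_s"],st["tool_pos"],st["wrist_force"])
E
python3 m.py
python3 -m inch '{"xyz":[[0.03,0.01,0.045],[0.03,0.01,0.045],[0.03,0.01,0.045],[0.03,0.01,0.045],[0.0138,0.0377,0],[0.0138,0.0377,0],[0.0138,0.0377,0],[0.0138,0.0377,0],[0.0138,0.0377,0],[0.0138,0.0377,0],[0.0138,0.0377,0],[0.0138,0.0377,0],[0.0138,0.0377,0],[0.0138,0.0377,0],[0.0138,0.0377,0],[0.0138,0.0377,0],[0.0138,0.0377,0],[0.0138,0.0377,0],[0.0138,0.0377,0],[0.0138,0.0377,0]],"twist":[0,0,0,0,-1.36,-1.36,-1.36,-1.36,-1.36,-1.36,-1.36,-1.36,-1.36,-1.36,-1.36,-1.36,-1.36,-1.36,-1.36,-1.36]}'
python3 -m inch '{"xyz":[[0,0,0]],"twist":[0]}'
python3 m.py; python3 - <<'E'
from workcell import ctrl
from m import *
a=ctrl.snapshot("side"); b=ctrl.snapshot("top"); np.savez("side1.npz",**a);np.savez("top1.npz",**b)
cv2.imwrite("pics/b1.png",np.vstack([b["frame"][100:300],a["frame"][90:330]])[:,:,::-1])
for n,s in (("side",a),("top",b)):
    P=cloud(s);m=mask(hsv(s),(0,150,80),(8,255,255));xs,ys,z=stand(P);m&=(abs(ys+.31)<.06)&(abs(xs)<.1)&(z>.05)
    print(n,m.sum(),np.percentile(xs[m],[5,50,95]).round(3),np.percentile(ys[m],[5,50,95]).round(3),np.percentile(z[m],[5,50,95]).round(3))
print(ctrl.read_state()["eef_rot"])
E
```

```text
tile (285, np.float64(0.1494775878861862), np.float64(-0.2555706173028248), np.float64(0.0026383007610414387)) wt (113, np.float64(0.2510952591104233), np.float64(-0.21513754150317443), np.float64(0.002658868595341189))
tile (287, np.float64(0.14936042256373913), np.float64(-0.2626911208580273), np.float64(0.0027482781383853603)) wt (115, np.float64(0.25106218792794294), np.float64(-0.242417961372015), np.float64(0.0027359685698319022))
tile (280, np.float64(0.14997645817664923), np.float64(-0.2422588149845905), np.float64(0.0027725153902443127)) wt (110, np.float64(0.2514559489403341), np.float64(-0.22788703833063287), np.float64(0.0026178324125963465))
0.25 [ 0.16315908 -0.62891224  0.2308894 ] [ 0.04583527 -0.40900778 -0.07587375]
time_s: 2.25
tool_pos: [0.4933, 0.0119, 0.3951]
eef_rot: [[0.992, -0.127, 0.0], [-0.127, -0.992, -0.0], [0.0, 0.0, -1.0]]
wrist_force: [1.0, -0.2, 0.3]
width: 0.0856
grip_force: 0.0
time_s: 2.35
tool_pos: [0.4941, 0.017, 0.3949]
eef_rot: [[0.993, -0.117, 0.001], [-0.117, -0.993, 0.004], [0.0, -0.004, -1.0]]
wrist_force: [0.1, -0.1, 0.0]
width: 0.0853
gri
[... 741 characters left out ...]
 -0.36873102]Traceback (most recent call last):
  File "<stdin>", line 7, in <module>
    return _quantile_unchecked(
        a, q, axis, out, overwrite_input, method, keepdims, weights)
    return _ureduce(a,
                    func=_quantile_ureduce_func,
    ...<5 lines>...
                    overwrite_input=overwrite_input,
                    method=method)
    r = func(a, **kwargs)
    result = _quantile(arr,
                       quantiles=q,
    ...<2 lines>...
                       out=out,
                       weights=wgt)
    slices_having_nans = np.isnan(arr[-1, ...])
                                  ~~~^^^^^^^^^
IndexError: index -1 is out of bounds for axis 0 with size 0
```

View pics/b1.png

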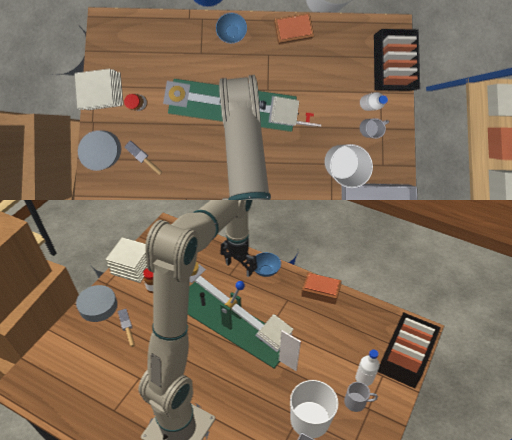

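The tiles and brass weight stay visible in the top view while the arm works (tiles (285,110), weight (177,95) in the composite). The side view hides the marker behind the white plate, so I'll use the top camera.

```bash
python3 -m inch '{"xyz":[[0.005,0.002,-0.01],[0.005,0.003,-0.02],[0,0,0],[0,0,0]],"twist":[0,0,0,0]}'; python3 - <<'E'
from workcell import ctrl
from m import *
s=dict(np.load("top0.npz"));P=cloud(s);m=mask(hsv(s),(0,150,100),(8,255,255),(290,200,330,240))
xs,ys,z=stand(P)
for a,b,c in sorted(zip(ys[m].round(3),xs[m].round(3),z[m].round(3))):print(a,b,c,end="; ")
print(ctrl.read_state()["tool_pos"],ctrl.read_state()["eef_rot"][1])
E
```

```text
time_s: 3.0
tool_pos: [0.5029, 0.0148, 0.3646]
eef_rot: [[0.992, -0.127, -0.001], [-0.127, -0.992, -0.0], [-0.001, 0.0, -1.0]]
wrist_force: [0.1, 0.9, 1.3]
width: 0.0855
grip_force: 0.0
-0.364 0.016 -0.001; -0.359 0.015 0.003; -0.355 0.015 0.0; -0.352 0.001 0.003; -0.34 -0.001 0.151; -0.339 0.003 0.155; -0.336 -0.006 0.153; -0.335 -0.002 -0.004; -0.335 -0.002 0.155; -0.335 0.003 0.151; -0.332 -0.006 0.153; -0.332 -0.002 0.151; -0.332 0.016 0.0; -0.331 0.002 0.153; -0.328 0.001 0.15; -0.327 -0.027 0.15; -0.327 -0.023 0.15; -0.327 -0.003 0.158; -0.326 -0.019 0.15; -0.326 0.005 0.155; -0.325 -0.016 0.157; -0.325 -0.007 0.149; -0.324 -0.011 0.154; -0.323 -0.028 0.155; -0.323 -0.02 0.147; -0.323 -0.004 0.157; -0.323 0.001 0.156; -0.322 -0.024 0.154; -0.322 0.005 0.154; -0.321 -0.016 0.154; -0.321 -0.012 0.151; -0.32 -0.008 0.152; -0.319 -0.029 0.153; -0.319 -0.004 0.156; -0.319 -0.0 0.155; -0.318 -0.025 0.157; -0.318 -0.021 0.154; -0.318 -0.016 0.148; -0.318 0.004 0.154; -0.317 -0.012 0.15; -0.317 -0.008 0.15; -0.316 -0.029 0.148; -0.316 -0.004 0.151; -0.316 -0.0 0.146; -0.314 -0.025 0.154; -0.314 -0.021 0.153; -0.314 -0.017 0.149; -0.314 -0.013 0.144; -0.314 0.003 0.155; -0.312 -0.005 0.153; -0.311 -0.001 0.156; -0.31 0.003 0.158; [0.50285664 0.01479012 0.36458774] [-1.26541588e-01 -9.91961284e-01 -1.95563195e-04]
```

```bash
python3 -m inch '{"xyz":[[0,0,-0.02],[0,0,-0.02],[0,0,-0.02],[0,0,-0.02],[0,0,0],[0,0,0]],"twist":[0,0,0,0,0,0]}'
python3 -m inch '{"xyz":[[0,0,0],[0,0,0],[0,0,0],[0,0,0],[0,0,0],[0,0,0]],"twist":[0,0,0,0,0,0]}' 0.47 20
cat > est.py <<'E'
import json,os,sys
from m import *
from scipy.optimize import brentq
def beam(zt,zw):
    # rotate tops about axle, calibrated at -0.25
    f=lambda z,y,b: z
    ht=(.1496-.14-.22*np.sin(.25)*-1)/np.cos(.25); hw=(.2513-.14-.22*np.sin(.25))/np.cos(.25)
    # patch measured at fixed stand-y: z(y)=.14+h/cos b - y tan b
    H=lambda z0,y:(z0-.14+y*np.tan(-.25))*np.cos(.25)
    g=lambda z,y,z0:brentq(lambda b:.14+H(z0,y)/np.cos(b)-y*np.tan(b)-z,-.5,.5)
    return g(zt,-.222,.1496),g(zw,.202,.2513)
def knob_a(p):  # angle of knob from tool position (stand y of TCP)
    return np.arcsin(np.clip((np.asarray(p[:2])-PIV)@Y/.170,-1,1))
if __name__=="__main__":
    from workcell import ctrl
    t0=ctrl.read_state()["time_s"];P=cloud(ctrl.snapshot("top"));st=ctrl.read_state()
    a=patch(P,-.222,.035,.09,.30);w=patch(P,.202,.026,.12,.30,.012)
    bt,bw=beam(a[1],w[1]); b=np.nanmean([bt,bw]); p=st["tool_pos"]
    L=json.load(open("log.json")) if os.path.exists("log.json") else []
    v=(b-L[-1][1])/(t0-L[-1][0]) if L else 0
    L.append([t0,float(b),float(knob_a(p))]);json.dump(L,open("log.json","w"))
    print(f"t={t0:.2f} bt={bt:.4f} bw={bw:.4f} b={b:.4f} v={v:.3f} a={knob_a(p):.4f} tcp={np.round(p,4)} n={a[0]},{w[0]} slope={a[2]:.2f} w={st['width']:.4f} F={np.round(st['wrist_force'],2)} latF={np.asarray(st['wrist_force'])[:2]@Y:.2f}")
E
python3 est.py
```

```text
time_s: 3.6
tool_pos: [0.5036, 0.0152, 0.2858]
eef_rot: [[0.992, -0.126, 0.001], [-0.126, -0.992, 0.0], [0.001, -0.0, -1.0]]
wrist_force: [-0.1, -0.5, -0.2]
width: 0.0851
grip_force: 0.0
time_s: 4.2
tool_pos: [0.5031, 0.0154, 0.285]
eef_rot: [[0.992, -0.126, 0.0], [-0.126, -0.992, -0.0], [0.0, -0.0, -1.0]]
wrist_force: [-0.2, 0.3, 0.6]
width: 0.0403
grip_force: 0.0
t=4.20 bt=-0.2498 bw=-0.2500 b=-0.2499 v=0.000 a=-0.3179 tcp=[0.5031 0.0154 0.285 ] n=290,108 slope=-0.25 w=0.0403 F=[ 0.24 -0.32 -0.36] latF=-0.29
```

```bash
python3 -m inch '{"xyz":[[0.0005,0.0038,0.001],[0.0005,0.0038,0.001],[0.0005,0.0038,0.001],[0.0005,0.0038,0.001],[0.0005,0.0038,0.001]],"twist":[0,0,0,0,0]}'|grep time; python3 est.py
```

```text
time_s: 4.75
t=4.75 bt=-0.2507 bw=-0.2488 b=-0.2497 v=0.000 a=-0.1934 tcp=[0.5058 0.0356 0.2902] n=280,110 slope=-0.24 w=0.0404 F=[0.22 0.28 0.68] latF=0.31
```

```bash
python3 -m inch '{"xyz":[[0.0004,0.0033,0.0005],[0.0004,0.0033,0.0005],[0.0004,0.0033,0.0005],[0.0004,0.0033,0.0005],[0.0004,0.0033,0.0005]],"twist":[0,0,0,0,0]}'|grep time; python3 est.py
```

```text
time_s: 5.3
t=5.30 bt=-0.2496 bw=-0.2474 b=-0.2485 v=0.002 a=-0.0965 tcp=[0.5078 0.0518 0.2926] n=285,114 slope=-0.26 w=0.0399 F=[-0.1   0.2   0.29] latF=0.19
```

```bash
python3 -m inch '{"xyz":[[0.0003,0.0025,0.0001],[0.0003,0.0025,0.0001],[0.0003,0.0025,0.0001],[0.0003,0.0025,0.0001]],"twist":[0,0,0,0]}'|grep time; python3 est.py
```

```text
time_s: 5.75
t=5.75 bt=-0.2500 bw=-0.2475 b=-0.2487 v=-0.001 a=-0.0388 tcp=[0.5089 0.0615 0.2929] n=284,113 slope=-0.27 w=0.0400 F=[-0.55 -0.58  0.55] latF=-0.65
```

```bash
python3 -m inch '{"xyz":[[0.0003,0.0025,0],[0.0003,0.0025,0],[0.0003,0.0025,0],[0.0003,0.0025,0]],"twist":[0,0,0,0]}'|grep time; python3 est.py
```

```text
time_s: 6.2
t=6.20 bt=-0.2508 bw=-0.2472 b=-0.2490 v=-0.001 a=0.0210 tcp=[0.5101 0.0716 0.2929] n=284,111 slope=-0.26 w=0.0399 F=[ 0.57 -0.79  0.95] latF=-0.72
```

```bash
python3 -m inch '{"xyz":[[0.0003,0.0025,0],[0.0003,0.0025,-0.0001],[0.0003,0.0025,-0.0001],[0.0003,0.0025,-0.0002]],"twist":[0,0,0,0]}'|grep time; python3 est.py
```

```text
time_s: 6.65
t=6.65 bt=-0.2503 bw=-0.2458 b=-0.2481 v=0.002 a=0.0802 tcp=[0.5113 0.0816 0.2924] n=289,115 slope=-0.27 w=0.0401 F=[ 0.03 -1.46  0.52] latF=-1.44
```

```bash
python3 -m inch '{"xyz":[[0.0003,0.0022,-0.0002],[0.0003,0.0022,-0.0002],[0.0003,0.0022,-0.0002]],"twist":[0,0,0]}'|grep time; python3 est.py
```

```text
time_s: 7.0
t=7.00 bt=-0.2509 bw=-0.2483 b=-0.2496 v=-0.004 a=0.1190 tcp=[0.5122 0.0881 0.2918] n=286,111 slope=-0.26 w=0.0405 F=[-0.09 -0.17  0.97] latF=-0.18
```

```bash
python3 -m inch '{"xyz":[[0.0003,0.0025,-0.0003],[0.0003,0.0025,-0.0004],[0.0003,0.0025,-0.0004]],"twist":[0,0,0]}'|grep time; python3 est.py
```

```text
time_s: 7.35
t=7.35 bt=-0.2496 bw=-0.2458 b=-0.2477 v=0.005 a=0.1645 tcp=[0.5131 0.0957 0.2907] n=284,119 slope=-0.25 w=0.0402 F=[-0.12 -0.6   0.71] latF=-0.61
```

```bash
python3 -m inch '{"xyz":[[0.0003,0.0025,-0.0004],[0.0003,0.0025,-0.0005],[0.0003,0.0025,-0.0005]],"twist":[0,0,0]}'|grep time; python3 est.py
```

```text
time_s: 7.7
t=7.70 bt=-0.2503 bw=-0.2484 b=-0.2493 v=-0.005 a=0.2098 tcp=[0.514  0.1033 0.2893] n=282,114 slope=-0.25 w=0.0401 F=[-0.78 -0.69  1.24] latF=-0.78
```

```bash
cat > plan.py <<'E'
# python3 plan.py target nrows [window]
import subprocess,sys,json
print(subprocess.run(["python3","est.py"],capture_output=True,text=True).stdout.strip())
import numpy as np
from m import Y
r=float(sys.argv[1]);n=int(sys.argv[2]);W=float(sys.argv[3]) if len(sys.argv)>3 else 1.6
L=np.array(json.load(open("log.json")));t=L[:,0];I=.096;h=.01
k=t>t[-1]-W; k[-2:]=True
tb=t[k];bb=L[k,1];ta=t+.05
def step(b,v,T,a,ad): 
    v=v+h*(.2*b+.5*a+T-.05*v+.03*ad)/I
    return b+h*v,v
def sim(b,v,T,use,g):
    o=[b];tt=tb[0];A=lambda x:np.interp(x,ta,L[:,2])*use
    for x in tb[1:]:
        while tt<x-1e-6: b,v=step(b,v,T,A(tt),(A(tt+h)-A(tt))/h); tt+=h
        o.append(b)
    return np.r_[o,v]
B=np.c_[sim(1,0,0,0,0),sim(0,1,0,0,0),sim(0,0,1,0,0)];c=sim(0,0,0,1,0)
Tp=float(open("T.txt").read()) if __import__("os").path.exists("T.txt") else -.06
s=.0015; A=np.vstack([B[:-1]/s,[0,0,1/.02]]);y=np.r_[(bb-c[:-1])/s,Tp/.02]
x=np.linalg.lstsq(A,y,rcond=None)[0];res=bb-c[:-1]-B[:-1]@x;T=x[2];open("T.txt","w").write(str(T))
b=bb[-1]-res[-1]; v=(B@x+c)[-1]; a=L[-1,2]
print(f"fit b={b:.4f} v={v:.3f} T={T:.4f} aeq(r)={-(T+.2*r)/.5:.3f} res={np.abs(res).max():.4f}")
for _ in range(5): b,v=step(b,v,T,a,0)
ys=[];
for i in range(n):
    vr=np.clip(1.2*(r-b),-.15,.15); ac=3*(vr-v)
    # a reached over the row; aim for ac at mid-row
    an=np.clip((I*ac-.2*b-T+.05*v)/.5,a-.04,a+.04)
    for j in range(10): b,v=step(b,v,T,a+(an-a)*(j+1)/10,(an-a)/.1)
    d=.17*(np.sin(an)-np.sin(a));z=.17*(np.cos(an)-np.cos(a));ys.append([round(float(q),4) for q in (d*Y[0],d*Y[1],z)]);a=an
print("rows",ys,f"end a={a:.3f} b={b:.3f} v={v:.3f}")
E
python3 -m inch '{"xyz":[[0.0003,0.0025,-0.0005],[0.0003,0.0025,-0.0006],[0.0003,0.0025,-0.0006]],"twist":[0,0,0]}'|grep time; python3 est.py
```

```text
time_s: 8.05
t=8.05 bt=-0.2501 bw=-0.2477 b=-0.2489 v=0.001 a=0.2554 tcp=[0.5149 0.1107 0.2875] n=289,111 slope=-0.26 w=0.0402 F=[ 0.84 -1.26  0.99] latF=-1.14
```

```bash
python3 -m inch '{"xyz":[[0.0003,0.002,-0.0005],[0.0003,0.002,-0.0006],[0.0003,0.002,-0.0006]],"twist":[0,0,0]}'|grep time; python3 est.py
```

```text
time_s: 8.4
t=8.40 bt=-0.2506 bw=-0.2486 b=-0.2496 v=-0.002 a=0.2914 tcp=[0.5157 0.1166 0.2858] n=281,107 slope=-0.27 w=0.0401 F=[ 0.   -0.84  1.02] latF=-0.84
```

```bash
python3 -m inch '{"xyz":[[0.0003,0.002,-0.0006],[0.0003,0.002,-0.0006],[0.0003,0.002,-0.0007]],"twist":[0,0,0]}'|grep time; python3 est.py
```

```text
time_s: 8.75
t=8.75 bt=-0.2507 bw=-0.2491 b=-0.2499 v=-0.001 a=0.3289 tcp=[0.5167 0.1226 0.2839] n=284,100 slope=-0.25 w=0.0402 F=[ 0.8  -1.33 -0.59] latF=-1.22
```

```bash
python3 -m inch '{"xyz":[[0.0003,0.002,-0.0007],[0.0003,0.002,-0.0007],[0.0003,0.002,-0.0007]],"twist":[0,0,0]}'|grep time; python3 est.py
```

```text
time_s: 9.1
t=9.10 bt=-0.2510 bw=-0.2513 b=-0.2512 v=-0.004 a=0.3668 tcp=[0.5176 0.1286 0.2818] n=289,79 slope=-0.25 w=0.0402 F=[-0.76 -0.4   0.69] latF=-0.49
```

```bash
sed -i 's/b=np.nanmean(\[bt,bw\])/b=bt if w[0]<95 else (2*bt+bw)\/3/' est.py; python3 - <<'E'
from workcell import ctrl
import cv2
a=ctrl.snapshot("side")["frame"][100:270,140:340]
cv2.imwrite("pics/s2.png",cv2.resize(a,None,fx=3.5,fy=3.5,interpolation=cv2.INTER_CUBIC)[:,:,::-1])
E
```

```text
(no output)
```

View pics/s2.png

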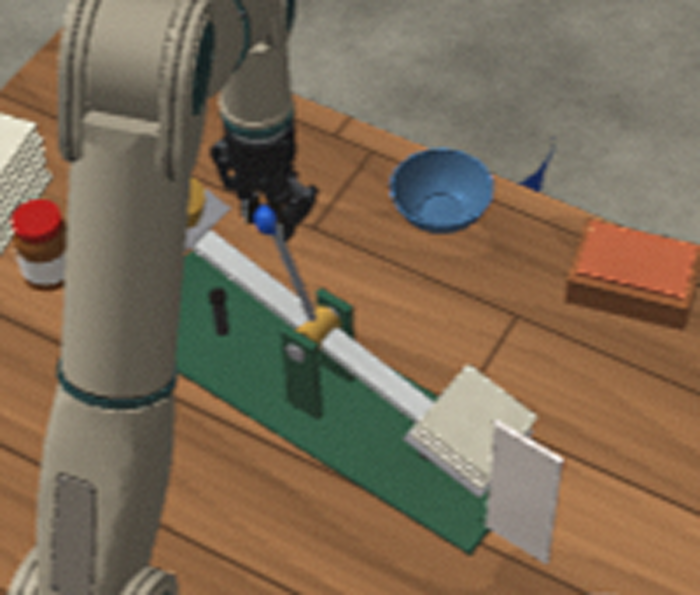

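The knob (265,220) is caged and pushed towards +y; the beam is still down, so the tiles are on the heavy side.

```bash
python3 -m inch '{"xyz":[[0.0003,0.002,-0.0008],[0.0003,0.002,-0.0008],[0.0003,0.002,-0.0008]],"twist":[0,0,0]}'|grep time; python3 est.py
```

```text
time_s: 9.5
t=9.50 bt=-0.2483 bw=-0.2502 b=-0.2483 v=0.007 a=0.4056 tcp=[0.5185 0.1346 0.2794] n=284,67 slope=-0.25 w=0.0401 F=[-0.81 -1.79  0.04] latF=-1.87
```

```bash
python3 -m inch '{"xyz":[[0.0003,0.002,-0.0008],[0.0003,0.002,-0.0009],[0.0003,0.002,-0.0009]],"twist":[0,0,0]}'|grep time; python3 est.py
```

```text
time_s: 9.85
t=9.85 bt=-0.2327 bw=-0.2289 b=-0.2327 v=0.044 a=0.4448 tcp=[0.5194 0.1406 0.2768] n=286,49 slope=-0.23 w=0.0404 F=[ 1.05 -0.91  0.53] latF=-0.77
```

```bash
echo -0.15 > T.txt; python3 plan.py 0.03 4 0.5
```

```text
t=9.90 bt=-0.2303 bw=-0.2339 b=-0.2303 v=0.049 a=0.4433 tcp=[0.5193 0.1404 0.2768] n=290,49 slope=-0.24 w=0.0404 F=[ 0.07 -0.79  0.37] latF=-0.77
fit b=-0.2299 v=0.069 T=-0.1567 aeq(r)=0.301 res=0.0004
rows [[0.0002, 0.0015, -0.0007], [-0.0003, -0.0022, 0.0011], [-0.0002, -0.0017, 0.0008], [-0.0002, -0.0015, 0.0007]] end a=0.418 b=-0.181 v=0.133
```

```bash
python3 -m inch '{"xyz":[[0,0,0],[-0.0001,-0.001,0.0005],[-0.0002,-0.0015,0.0007],[-0.0002,-0.0015,0.0007]],"twist":[0,0,0,0]}'|grep time; python3 plan.py 0.03 4 0.9
```

```text
time_s: 10.35
t=10.35 bt=-0.1509 bw=-0.1438 b=-0.1509 v=0.176 a=0.4092 tcp=[0.5187 0.1351 0.2787] n=296,61 slope=-0.14 w=0.0401 F=[-0.67 -2.02 -1.54] latF=-2.08
fit b=-0.1510 v=0.231 T=-0.1386 aeq(r)=0.265 res=0.0013
rows [[-0.0008, -0.0062, 0.0026], [-0.0008, -0.0063, 0.0023], [-0.0008, -0.0064, 0.0021], [-0.0004, -0.0032, 0.0009]] end a=0.270 b=-0.047 v=0.186
```

```bash
python3 -m inch '{"xyz":[[-0.0008,-0.0065,0.0027],[-0.0008,-0.0065,0.0024],[-0.0008,-0.0065,0.0021]],"twist":[0,0,0]}'|grep time; python3 plan.py 0.03 4 0.9
```

```text
time_s: 10.7
t=10.70 bt=-0.0697 bw=-0.0156 b=-0.0516 v=0.284 a=0.2794 tcp=[0.5165 0.1145 0.2867] n=301,107 slope=-0.08 w=0.0402 F=[-0.68 -1.81  0.12] latF=-1.88
fit b=-0.0516 v=0.283 T=-0.1288 aeq(r)=0.246 res=0.0007
rows [[-0.0008, -0.0065, 0.0017], [-0.0008, -0.0066, 0.0015], [-0.0006, -0.0046, 0.0009], [0.0001, 0.001, -0.0002]] end a=0.178 b=0.040 v=0.107
```

```bash
sed -i 's/b=bt if w.*; p=/b=bt; p=/' est.py; grep -n "b=bt" est.py; python3 -c "
import json;L=json.load(open('log.json'));L[-1][1]=-.0697;json.dump(L,open('log.json','w'))"; echo -0.138 >T.txt; python3 plan.py 0.03 4 0.9
```

```text
18:    bt,bw=beam(a[1],w[1]); b=bt; p=st["tool_pos"]
t=10.75 bt=-0.0605 bw=-0.0031 b=-0.0605 v=0.183 a=0.2838 tcp=[0.5166 0.1152 0.2866] n=306,105 slope=-0.06 w=0.0400 F=[-0.54 -1.77  0.9 ] latF=-1.83
fit b=-0.0602 v=0.190 T=-0.1430 aeq(r)=0.274 res=0.0004
rows [[-0.0001, -0.001, 0.0003], [-0.0001, -0.0012, 0.0003], [-0.0001, -0.0008, 0.0002], [-0.0001, -0.0006, 0.0002]] end a=0.262 b=0.002 v=0.094
```

```bash
python3 -m inch '{"xyz":[[-0.0002,-0.0015,0.0004],[-0.0001,-0.0012,0.0003],[-0.0001,-0.0008,0.0002]],"twist":[0,0,0]}'|grep time; python3 plan.py 0.03 5 1.2
```

```text
time_s: 11.1
t=11.10 bt=-0.0059 bw=0.0635 b=-0.0059 v=0.156 a=0.2702 tcp=[0.5162 0.113  0.287 ] n=314,99 slope=-0.00 w=0.0402 F=[ 0.28 -0.48 -0.31] latF=-0.44
fit b=-0.0059 v=0.125 T=-0.1426 aeq(r)=0.273 res=0.0004
rows [[-0.0004, -0.0033, 0.0009], [0.0, 0.0, -0.0], [0.0, 0.0001, -0.0], [0.0, 0.0002, -0.0], [0.0, 0.0002, -0.0001]] end a=0.253 b=0.033 v=0.030
```

```bash
python3 -m inch '{"xyz":[[-0.0004,-0.0035,0.0009],[0,0,0],[0,0,0],[0,0.0002,0]],"twist":[0,0,0,0]}'|grep time; python3 plan.py 0.03 5 1.2
```

```text
time_s: 11.55
t=11.55 bt=0.0360 bw=0.1146 b=0.0360 v=0.093 a=0.2505 tcp=[0.5156 0.1098 0.2878] n=320,100 slope=0.03 w=0.0398 F=[-0.26 -0.51 -0.45] latF=-0.54
fit b=0.0360 v=0.064 T=-0.1419 aeq(r)=0.272 res=0.0004
rows [[-0.0003, -0.0026, 0.0007], [0.0001, 0.0008, -0.0002], [0.0001, 0.0007, -0.0002], [0.0001, 0.0006, -0.0002], [0.0001, 0.0006, -0.0002]] end a=0.251 b=0.048 v=-0.005
```

```bash
python3 -m inch '{"xyz":[[-0.0003,-0.0028,0.0007],[0.0001,0.0008,-0.0002],[0.0001,0.0007,-0.0002],[0.0001,0.0006,-0.0002]],"twist":[0,0,0,0]}'|grep time; python3 plan.py 0.03 5 1.2; python3 - <<'E'
from workcell import ctrl
from m import *
s=ctrl.snapshot("top");cv2.imwrite("pics/t3.png",cv2.resize(s["frame"][180:250,240:340],None,fx=6,fy=6,interpolation=cv2.INTER_CUBIC)[:,:,::-1])
P=cloud(s);xs,ys,z=stand(P);m=mask(hsv(s),(0,0,0),(180,255,60))&(abs(xs)<.02)&(ys<-.27)&(ys>-.32)&(z>.1)
print([(round(float(i),3),round(float(j),3),round(float(k),3)) for i,j,k in zip(xs[m],ys[m],z[m])])
E
```

```text
time_s: 12.0
t=12.00 bt=0.0507 bw=0.1266 b=0.0507 v=0.033 a=0.2472 tcp=[0.5157 0.1093 0.288 ] n=320,98 slope=0.05 w=0.0402 F=[-0.37 -0.29 -0.14] latF=-0.33
fit b=0.0507 v=0.009 T=-0.1430 aeq(r)=0.274 res=0.0000
rows [[0.0, 0.0003, -0.0001], [0.0001, 0.0007, -0.0002], [0.0001, 0.0006, -0.0002], [0.0001, 0.0005, -0.0001], [0.0001, 0.0005, -0.0001]] end a=0.263 b=0.046 v=-0.018
[(0.002, -0.281, 0.159), (-0.0, -0.29, 0.157), (0.0, -0.294, 0.156)]
```

View pics/t3.png

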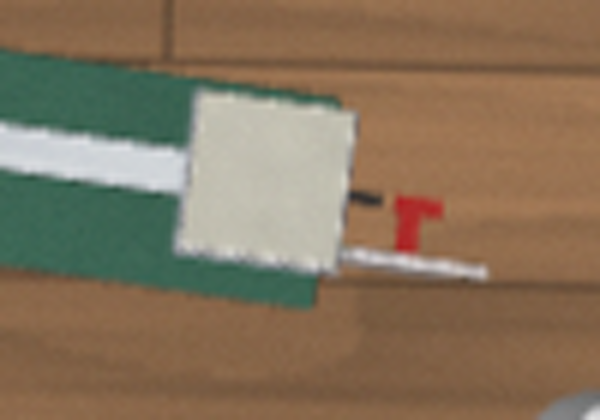

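The black pointer tip (378,200) stands in line with the red marker (405,210). Their heights are about 157 mm and 153 mm, well inside the tolerance, so I hold here.

```bash
python3 -m inch '{"xyz":[[0,0.0001,0],[0.0001,0.0006,-0.0002],[0.0001,0.0006,-0.0002],[0.0001,0.0005,-0.0001],[0.0001,0.0005,-0.0001]],"twist":[0,0,0,0,0]}'|grep time; python3 plan.py 0.035 6 1.5
```

```text
time_s: 12.6
t=12.60 bt=0.0496 bw=0.1311 b=0.0496 v=-0.002 a=0.2605 tcp=[0.516  0.1114 0.2873] n=324,99 slope=0.05 w=0.0405 F=[-0.13 -0.11  0.64] latF=-0.13
fit b=0.0496 v=-0.009 T=-0.1408 aeq(r)=0.268 res=0.0000
rows [[-0.0001, -0.0007, 0.0002], [0.0001, 0.0004, -0.0001], [0.0, 0.0003, -0.0001], [0.0, 0.0003, -0.0001], [0.0, 0.0002, -0.0001], [0.0, 0.0002, -0.0001]] end a=0.265 b=0.042 v=-0.012
```

```bash
python3 -m inch '{"xyz":[[-0.0001,-0.0007,0.0002],[0.0001,0.0004,-0.0001],[0,0.0003,-0.0001],[0,0.0003,-0.0001],[0,0.0002,-0.0001]],"twist":[0,0,0,0,0]}'|grep time; python3 plan.py 0.035 6 1.5
```

```text
time_s: 13.15
t=13.15 bt=0.0526 bw=0.1311 b=0.0526 v=0.005 a=0.2632 tcp=[0.5161 0.1119 0.2872] n=324,94 slope=0.04 w=0.0401 F=[-0.14 -0.48  0.6 ] latF=-0.49
fit b=0.0526 v=0.013 T=-0.1382 aeq(r)=0.262 res=0.0000
rows [[-0.0006, -0.0045, 0.0012], [0.0001, 0.0008, -0.0002], [0.0001, 0.0006, -0.0001], [0.0001, 0.0005, -0.0001], [0.0001, 0.0005, -0.0001], [0.0001, 0.0004, -0.0001]] end a=0.253 b=0.049 v=-0.016
```

```bash
python3 -m inch '{"xyz":[[-0.0006,-0.0045,0.0012],[0.0001,0.0008,-0.0002],[0.0001,0.0006,-0.0001],[0.0001,0.0005,-0.0001],[0.0001,0.0005,-0.0001]],"twist":[0,0,0,0,0]}'|grep time; python3 plan.py 0.035 6 2.2
```

```text
time_s: 13.7
t=13.70 bt=0.0528 bw=0.1178 b=0.0528 v=0.000 a=0.2513 tcp=[0.5159 0.1099 0.2879] n=321,94 slope=0.06 w=0.0403 F=[-0.57 -0.44 -0.31] latF=-0.51
fit b=0.0533 v=-0.001 T=-0.1399 aeq(r)=0.266 res=0.0014
rows [[-0.0001, -0.0006, 0.0002], [0.0001, 0.0006, -0.0001], [0.0001, 0.0005, -0.0001], [0.0001, 0.0004, -0.0001], [0.0, 0.0003, -0.0001], [0.0, 0.0003, -0.0001]] end a=0.260 b=0.045 v=-0.015
```

```bash
python3 -m inch '{"xyz":[[-0.0001,-0.0008,0.0002],[0.0001,0.0006,-0.0001],[0.0001,0.0005,-0.0001],[0.0001,0.0004,-0.0001],[0,0.0003,-0.0001]],"twist":[0,0,0,0,0]}'|grep time; python3 plan.py 0.035 6 2.2
```

```text
time_s: 14.25
t=14.25 bt=0.0519 bw=0.1224 b=0.0519 v=-0.002 a=0.2567 tcp=[0.516  0.1108 0.2876] n=326,91 slope=0.05 w=0.0402 F=[ 0.25 -0.26  0.02] latF=-0.22
fit b=0.0514 v=-0.009 T=-0.1397 aeq(r)=0.265 res=0.0016
rows [[-0.0001, -0.0006, 0.0002], [0.0001, 0.0004, -0.0001], [0.0, 0.0003, -0.0001], [0.0, 0.0003, -0.0001], [0.0, 0.0003, -0.0001], [0.0, 0.0002, -0.0001]] end a=0.262 b=0.043 v=-0.013
```

```bash
python3 -m inch '{"xyz":[[-0.0001,-0.001,0.0002],[0.0001,0.0004,-0.0001],[0,0.0003,-0.0001],[0,0.0003,-0.0001],[0,0.0003,-0.0001]],"twist":[0,0,0,0,0]}'|grep time; python3 plan.py 0.035 6 2.2
```

```text
time_s: 14.8
t=14.80 bt=0.0520 bw=0.1273 b=0.0520 v=0.000 a=0.2584 tcp=[0.5161 0.1111 0.2875] n=321,90 slope=0.06 w=0.0404 F=[-0.08 -0.83 -0.22] latF=-0.83
fit b=0.0520 v=0.004 T=-0.1381 aeq(r)=0.262 res=0.0001
rows [[-0.0004, -0.0028, 0.0007], [0.0001, 0.0007, -0.0002], [0.0001, 0.0005, -0.0001], [0.0001, 0.0004, -0.0001], [0.0, 0.0004, -0.0001], [0.0, 0.0003, -0.0001]] end a=0.255 b=0.046 v=-0.015
```

```bash
python3 -m inch '{"xyz":[[-0.0004,-0.0028,0.0007],[0.0001,0.0006,-0.0002],[0.0001,0.0005,-0.0001],[0.0001,0.0004,-0.0001],[0,0.0003,-0.0001]],"twist":[0,0,0,0,0]}'|grep time; python3 plan.py 0.035 6 2.2
```

```text
time_s: 15.35
t=15.35 bt=0.0520 bw=0.1314 b=0.0520 v=0.000 a=0.2528 tcp=[0.516  0.1102 0.2877] n=315,103 slope=0.05 w=0.0405 F=[-0.42  0.72  0.67] latF=0.66
fit b=0.0523 v=-0.000 T=-0.1383 aeq(r)=0.263 res=0.0007
rows [[-0.0002, -0.0014, 0.0004], [0.0001, 0.0006, -0.0001], [0.0001, 0.0004, -0.0001], [0.0, 0.0004, -0.0001], [0.0, 0.0003, -0.0001], [0.0, 0.0003, -0.0001]] end a=0.257 b=0.045 v=-0.015
```

```bash
python3 -m inch '{"xyz":[[-0.0002,-0.0014,0.0004],[0.0001,0.0004,-0.0001],[0,0.0003,-0.0001],[0,0.0003,-0.0001],[0,0.0003,-0.0001]],"twist":[0,0,0,0,0]}'|grep time; python3 plan.py 0.035 6 2.2
```

```text
time_s: 15.9
t=15.90 bt=0.0507 bw=0.1244 b=0.0507 v=-0.002 a=0.2519 tcp=[0.5159 0.11   0.2876] n=319,93 slope=0.04 w=0.0403 F=[ 0.57 -0.1   0.35] latF=-0.03
fit b=0.0505 v=-0.008 T=-0.1383 aeq(r)=0.263 res=0.0006
rows [[-0.0, -0.0002, 0.0001], [0.0001, 0.0004, -0.0001], [0.0, 0.0003, -0.0001], [0.0, 0.0003, -0.0001], [0.0, 0.0002, -0.0001], [0.0, 0.0002, -0.0001]] end a=0.259 b=0.042 v=-0.012
```

```bash
python3 -m inch '{"xyz":[[0,-0.0002,0.0001],[0,0.0003,-0.0001],[0,0.0003,-0.0001],[0,0.0003,-0.0001],[0,0.0002,-0.0001]],"twist":[0,0,0,0,0]}'|grep time; python3 plan.py 0.035 6 2.2
```

```text
time_s: 16.45
t=16.45 bt=0.0510 bw=0.1278 b=0.0510 v=0.000 a=0.2568 tcp=[0.5158 0.1109 0.2873] n=321,90 slope=0.04 w=0.0398 F=[-0.03 -1.1  -0.11] latF=-1.09
fit b=0.0508 v=0.002 T=-0.1369 aeq(r)=0.260 res=0.0006
rows [[-0.0003, -0.0026, 0.0007], [0.0001, 0.0006, -0.0002], [0.0001, 0.0004, -0.0001], [0.0, 0.0004, -0.0001], [0.0, 0.0003, -0.0001], [0.0, 0.0003, -0.0001]] end a=0.254 b=0.045 v=-0.014
```

```bash
python3 -m inch '{"xyz":[[-0.0003,-0.0026,0.0007],[0.0001,0.0006,-0.0002],[0,0.0004,-0.0001],[0,0.0003,-0.0001],[0,0.0003,-0.0001]],"twist":[0,0,0,0,0]}'|grep time; python3 plan.py 0.035 6 2.2
```

```text
time_s: 17.0
t=17.00 bt=0.0495 bw=0.1294 b=0.0495 v=-0.003 a=0.2513 tcp=[0.5157 0.11   0.2876] n=324,95 slope=0.05 w=0.0400 F=[-0.39  0.74 -0.  ] latF=0.69
fit b=0.0498 v=-0.002 T=-0.1373 aeq(r)=0.261 res=0.0009
rows [[-0.0001, -0.0009, 0.0002], [0.0001, 0.0005, -0.0001], [0.0, 0.0004, -0.0001], [0.0, 0.0003, -0.0001], [0.0, 0.0003, -0.0001], [0.0, 0.0002, -0.0001]] end a=0.256 b=0.043 v=-0.012
```

```bash
python3 -m inch '{"xyz":[[-0.0001,-0.0009,0.0002],[0.0001,0.0004,-0.0001],[0,0.0003,-0.0001],[0,0.0003,-0.0001],[0,0.0002,-0.0001]],"twist":[0,0,0,0,0]}'|grep time; python3 plan.py 0.035 6 2.2
```

```text
time_s: 17.55
t=17.55 bt=0.0492 bw=0.1298 b=0.0492 v=-0.001 a=0.2527 tcp=[0.5156 0.1102 0.2873] n=322,99 slope=0.06 w=0.0402 F=[ 0.74 -0.22  1.06] latF=-0.12
fit b=0.0488 v=-0.006 T=-0.1371 aeq(r)=0.260 res=0.0011
rows [[-0.0001, -0.0007, 0.0002], [0.0001, 0.0004, -0.0001], [0.0, 0.0003, -0.0001], [0.0, 0.0003, -0.0001], [0.0, 0.0002, -0.0001], [0.0, 0.0002, -0.0001]] end a=0.257 b=0.042 v=-0.011
```

```bash
python3 -m inch '{"xyz":[[-0.0001,-0.0007,0.0002],[0.0001,0.0004,-0.0001],[0,0.0003,-0.0001],[0,0.0003,-0.0001],[0,0.0002,-0.0001],[0,0.0002,-0.0001]],"twist":[0,0,0,0,0,0]}'|grep time; python3 plan.py 0.035 6 2.2
```

```text
time_s: 18.2
t=18.20 bt=0.0494 bw=0.1305 b=0.0494 v=0.000 a=0.2565 tcp=[0.5156 0.1108 0.287 ] n=318,101 slope=0.06 w=0.0403 F=[-0.08 -0.07 -0.13] latF=-0.08
fit b=0.0494 v=0.005 T=-0.1361 aeq(r)=0.258 res=0.0002
rows [[-0.0004, -0.0028, 0.0007], [0.0001, 0.0006, -0.0001], [0.0001, 0.0004, -0.0001], [0.0, 0.0004, -0.0001], [0.0, 0.0003, -0.0001], [0.0, 0.0003, -0.0001]] end a=0.252 b=0.045 v=-0.013
```

```bash
python3 -m inch '{"xyz":[[-0.0004,-0.0028,0.0007],[0.0001,0.0006,-0.0001],[0.0001,0.0004,-0.0001],[0,0.0003,-0.0001]],"twist":[0,0,0,0]}'|grep time; python3 plan.py -0.27 6 2.2
```

```text
time_s: 18.65
t=18.65 bt=0.0481 bw=0.1218 b=0.0481 v=-0.003 a=0.2480 tcp=[0.5154 0.1094 0.2874] n=324,102 slope=0.05 w=0.0398 F=[-0.81  0.03  0.41] latF=-0.07
fit b=0.0484 v=-0.005 T=-0.1369 aeq(r)=0.382 res=0.0007
rows [[-0.0008, -0.0066, 0.0015], [-0.0005, -0.0039, 0.0008], [0.0004, 0.0032, -0.0006], [0.0003, 0.0023, -0.0005], [0.0003, 0.002, -0.0005], [0.0002, 0.0017, -0.0004]] end a=0.241 b=-0.002 v=-0.130
```

```bash
python3 -m inch '{"xyz":[[-0.0008,-0.006,0.0014],[-0.0004,-0.003,0.0007],[0.0003,0.0025,-0.0005],[0.0003,0.0022,-0.0005],[0.0003,0.002,-0.0005]],"twist":[0,0,0,0,0]}'|grep time; python3 plan.py -0.27 6 1.2
```

```text
time_s: 19.2
t=19.20 bt=0.0198 bw=0.0883 b=0.0198 v=-0.052 a=0.2384 tcp=[0.5152 0.1079 0.288 ] n=314,108 slope=0.02 w=0.0403 F=[ 0.69 -1.23  0.51] latF=-1.13
fit b=0.0198 v=-0.088 T=-0.1433 aeq(r)=0.395 res=0.0000
rows [[0.0, 0.0003, -0.0001], [0.0002, 0.002, -0.0005], [0.0002, 0.0016, -0.0004], [0.0002, 0.0015, -0.0004], [0.0002, 0.0013, -0.0004], [0.0002, 0.0012, -0.0004]] end a=0.287 b=-0.062 v=-0.145
```

```bash
python3 -m inch '{"xyz":[[0,0.0003,-0.0001],[0.0002,0.002,-0.0005],[0.0002,0.0016,-0.0004],[0.0002,0.0015,-0.0004]],"twist":[0,0,0,0]}'|grep time; python3 plan.py -0.27 6 1.2
```

```text
time_s: 19.65
t=19.65 bt=-0.0266 bw=0.0440 b=-0.0266 v=-0.103 a=0.2689 tcp=[0.5157 0.1129 0.2866] n=308,109 slope=-0.02 w=0.0402 F=[0.87 0.22 0.06] latF=0.33
fit b=-0.0266 v=-0.119 T=-0.1400 aeq(r)=0.388 res=0.0000
rows [[-0.0001, -0.0007, 0.0002], [0.0002, 0.0016, -0.0004], [0.0002, 0.0013, -0.0004], [0.0002, 0.0012, -0.0004], [0.0001, 0.0012, -0.0004], [0.0001, 0.0011, -0.0003]] end a=0.304 b=-0.117 v=-0.149
```

```bash
python3 -m inch '{"xyz":[[0,0.0004,0],[0.0002,0.0016,-0.0004],[0.0002,0.0014,-0.0004],[0.0002,0.0013,-0.0004],[0.0002,0.0013,-0.0004]],"twist":[0,0,0,0,0]}'|grep time; python3 plan.py -0.27 6 1.4
```

```text
time_s: 20.2
t=20.20 bt=-0.0905 bw=-0.0515 b=-0.0905 v=-0.116 a=0.3052 tcp=[0.5165 0.1187 0.285 ] n=298,109 slope=-0.10 w=0.0405 F=[-0.67  0.03  0.01] latF=-0.05
fit b=-0.0905 v=-0.113 T=-0.1378 aeq(r)=0.384 res=0.0000
rows [[-0.0005, -0.0039, 0.0012], [0.0002, 0.0018, -0.0005], [0.0002, 0.0014, -0.0004], [0.0002, 0.0013, -0.0004], [0.0002, 0.0016, -0.0005], [0.0003, 0.0026, -0.0009]] end a=0.336 b=-0.177 v=-0.139
```

```bash
python3 -m inch '{"xyz":[[-0.0001,-0.001,0.0003],[0.0002,0.0014,-0.0005],[0.0002,0.0014,-0.0005],[0.0002,0.0014,-0.0005],[0.0002,0.0016,-0.0005]],"twist":[0,0,0,0,0]}'|grep time; python3 plan.py -0.27 6 1.4
```

```text
time_s: 20.75
t=20.75 bt=-0.1471 bw=-0.1204 b=-0.1471 v=-0.103 a=0.3361 tcp=[0.5173 0.1237 0.2833] n=293,99 slope=-0.14 w=0.0401 F=[ 0.45 -0.06  0.65] latF=-0.00
fit b=-0.1471 v=-0.090 T=-0.1378 aeq(r)=0.384 res=0.0000
rows [[-0.0008, -0.0064, 0.0021], [0.0004, 0.0032, -0.001], [0.0003, 0.0024, -0.0008], [0.0003, 0.0021, -0.0007], [0.0002, 0.0017, -0.0006], [0.0002, 0.0014, -0.0005]] end a=0.364 b=-0.216 v=-0.097
```

```bash
python3 -m inch '{"xyz":[[-0.0003,-0.0024,0.0008],[0.0001,0.001,-0.0003],[0.0002,0.0014,-0.0005],[0.0002,0.0014,-0.0005],[0.0002,0.0014,-0.0005]],"twist":[0,0,0,0,0]}'|grep time; python3 plan.py -0.27 6 1.4
```

```text
time_s: 21.3
t=21.30 bt=-0.1984 bw=-0.1888 b=-0.1984 v=-0.093 a=0.3541 tcp=[0.5177 0.1265 0.2823] n=290,78 slope=-0.20 w=0.0401 F=[-0.45 -1.71  1.23] latF=-1.75
fit b=-0.1984 v=-0.089 T=-0.1411 aeq(r)=0.390 res=0.0000
rows [[0.0001, 0.0008, -0.0003], [0.0002, 0.0014, -0.0005], [0.0001, 0.0011, -0.0004], [0.0001, 0.0009, -0.0003], [0.0001, 0.0007, -0.0003], [0.0001, 0.0005, -0.0002]] end a=0.388 b=-0.247 v=-0.053
```

```bash
python3 -m inch '{"xyz":[[0.0001,0.0005,-0.0002],[0.0001,0.0008,-0.0003],[0.0001,0.0008,-0.0003],[0.0001,0.0006,-0.0002],[0.0001,0.0004,-0.0001],[0,0,0]],"twist":[0,0,0,0,0,0]}'|grep time; python3 plan.py -0.27 6 1.4
```

```text
time_s: 21.95
t=21.95 bt=-0.2434 bw=-0.2434 b=-0.2434 v=-0.069 a=0.3705 tcp=[0.5181 0.1291 0.2812] n=289,74 slope=-0.24 w=0.0400 F=[-0.31 -0.8   0.56] latF=-0.83
fit b=-0.2434 v=-0.061 T=-0.1375 aeq(r)=0.383 res=0.0000
rows [[0.0003, 0.0024, -0.001], [0.0, 0.0002, -0.0001], [0.0, 0.0002, -0.0001], [0.0, 0.0001, -0.0], [0.0, 0.0, -0.0], [0.0, 0.0, -0.0]] end a=0.389 b=-0.268 v=-0.018
```

```bash
python3 -m inch '{"xyz":[[-0.0007,-0.0055,0.002],[-0.0007,-0.0055,0.0018],[-0.0007,-0.0056,0.0016],[-0.0007,-0.0056,0.0015],[-0.0007,-0.0057,0.0012],[-0.0007,-0.0057,0.0011],[-0.0007,-0.0058,0.0009],[-0.0007,-0.0058,0.0006],[-0.0007,-0.0058,0.0004],[-0.0007,-0.0058,0.0002],[-0.0007,-0.0058,0],[-0.0007,-0.0058,-0.0001],[-0.0007,-0.0058,-0.0004],[-0.0007,-0.0058,-0.0006],[-0.0007,-0.0058,-0.0008],[-0.0007,-0.0057,-0.001],[-0.0007,-0.0057,-0.0012],[-0.0007,-0.0057,-0.0014],[-0.0007,-0.0056,-0.0015],[-0.0007,-0.0056,-0.0017]],"twist":[0,0,0,0,0,0,0,0,0,0,0,0,0,0,0,0,0,0,0,0]}'|grep time; python3 est.py
```

```text
time_s: 24.0
t=24.00 bt=-0.2493 bw=-0.2481 b=-0.2493 v=-0.003 a=-0.3298 tcp=[0.5038 0.0133 0.2834] n=287,112 slope=-0.26 w=0.0401 F=[-0.52 -0.73 -0.24] latF=-0.79
```

```bash
python3 -m inch '{"xyz":[[0.0002,0.0013,0],[0,0,0],[0,0,0],[0,0,0],[0,0,0],[0,0,0]],"twist":[0,0,0,0,0,0]}' 1|grep -E "time|width"; python3 -m inch '{"xyz":[[0,0,0.01],[0,0,0.02],[0,0,0.025],[0,0,0.03],[0,0,0.03],[0,0,0],[0,0,0],[0,0,0],[0,0,0],[0,0,0]],"twist":[0,0,0,0,0,0,0,0,0,0]}'|grep time; python3 est.py; python3 - <<'E'
from workcell import ctrl
import cv2
a=ctrl.snapshot("side")["frame"][100:270,140:340]
cv2.imwrite("pics/s4.png",cv2.resize(a,None,fx=3,fy=3)[:,:,::-1])
E
```

```text
time_s: 24.65
width: 0.0854
time_s: 25.65
t=25.65 bt=-0.2492 bw=-0.2482 b=-0.2492 v=0.000 a=-0.3118 tcp=[0.504  0.0163 0.3982] n=281,111 slope=-0.26 w=0.0854 F=[-1.03 -0.13  0.52] latF=-0.26
```

View pics/s4.png

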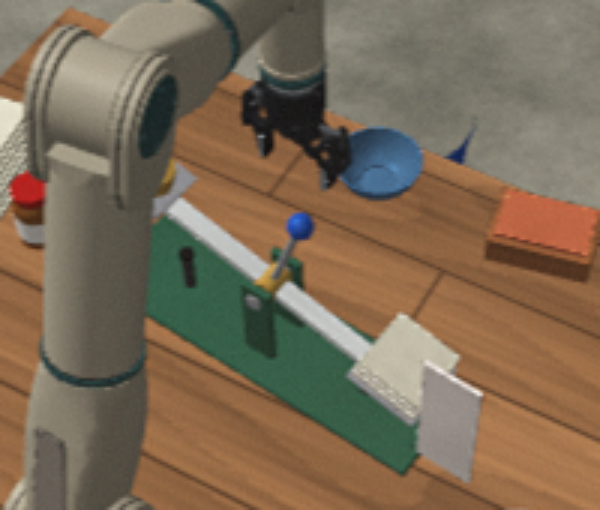

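The knob (300,226) is free below the open gripper, and the beam lies pointer end low on its rest.

```bash
python3 -c "
from workcell import ctrl
print(ctrl.close_job())"
```

```text
the job is handed in; nothing more can be done
None
```

I raised the beam by the knob, held the pointer at the red marker for about 7 s (measured about 5 mm off), eased it back onto its lower rest, released the knob, and handed the job in at about 26 s; no verdict was shown.

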